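# Unlatch a bench chest with a pop-out T-handle

## Robot

A 6-joint arm with a two-finger parallel gripper is mounted at the origin on the work surface. World frame = base frame: x ahead of the robot, y to its left, z up, the work surface at z = 0. Lengths are in m, angles in rad, forces in N, time in s.
With the tool pointing down it reaches from about 0.325 to 0.875 m from the base axis. Payload 4.4 kg.
Tool frame: the origin (TCP) lies at the very end of the fingers, on their centre line; the grasp point (between the pads) lies 19 mm behind it; x points along the fingers, z is the direction in which the jaws open and shut, and the axes are right-handed (so a half turn about x gives the same grasp; the last joint's range is limited). The gripper opens to 85 mm and grips with 20 to 120 N. Pads are 22 mm wide; open, the fingers measure 114 mm over their backs; the gripper's body (76 mm by 85 mm) begins 54 mm behind the grasp point. The pads swing forward as they close: fully open they stand 13 mm farther back than shut.
Start: joints at [0.978, 0.207, 1.542, -0, 1.393, -0.15], TCP at [0.246, 0.52, 0.231] pointing down, gripper open.
Joint ranges: [-2.73, 2.73], [-0.86, 2.22], [0.23, 2.46], [-1.11, 4.25], [0.08, 2.63], [-2.82, 2.82]. Speed limits (rad/s): [2.79, 2.79, 3.14, 3.14, 3.14, 3.14].

## Interface

Orientations are given as a rotation vector (axis times angle).
In Python, from workcell import get_obs, grab_frame, get_calibration, close_job gives the robot as it stands.
- The arm moves only by the tool carry_out, never from a script. Its argument "motion" is a list of rows, each a list of 4 numbers: the shift along the tool's x, y, z in m, then the turn about the tool's x in degrees. In form: [[dx, dy, dz, roll], ...]. A call has 1 to 5 rows; each row is the pose to reach, as a shift and turn from the pose commanded when the call began, along the tool's axes at that moment; what a row does not reach only later rows make up. A row lasts 1/8 s, in which the tool goes at most 62.5 mm and 10.7 degrees, less where a joint would pass 70% of its speed; a pose out of reach is approached as far as the arm can. A call with a gripper value outside its range is refused whole. "fingers" is the opening, from -1 (shut) to 1 (fully open), set as the call begins (left out, the last holds). The fingers move at their own pace and stop on an object; "squeeze" is the grip in N (left out, the last holds). Time passes only in rows, so rows that repeat a pose let the fingers close. It gives the time, the measured TCP pose, the force and the opening at its end, in the units of the state.
- get_obs(): the state, without advancing time (a new reading comes with each control period).
- grab_frame(name): name is "side" or "top" or "wrist"; returns the picture (384x512x3 uint8, red, green, blue); there is no depth.
- get_calibration(name): a dict with "K" (3x3 intrinsics, pixels), "cam_to_world" (4x4, takes a point from camera to world coordinates). Camera axes: x right, y up, looking along -z (the intrinsics and any distortion apply to the point x, -y, -z); pixel columns grow to the right and rows downward; lengths in m; the calibration is good to about 2 mm. A picture is of the moment at which its call begins: read the wrist's pose just before it. get_calibration takes no time and is no camera call; for the wrist camera it gives the pose at the moment of the call.
- close_job(): hands the job in, once; it reports no verdict.
The state is a dict: "t": time; "qpos": joint angles; "joint_vel": joint speeds; "tau": joint torques, N m; "tool_pos": TCP position; "ee_rot": TCP orientation; "contact_force": force on the tool from outside, world axes, zero at the start; "torque": the same for the moment, N m; "finger_gap": opening from 0.0 (shut) to 1.0 (fully open).
Only numpy, scipy, OpenCV 4.12 (cv2) and the standard library are available. Lean on these libraries where they do the work, as an engineer would, in place of code of your own. Each camera call takes 0.05 s, during which the arm holds its last target.

## Task

Open the reagent chest: gently press the round release button at the front of its lock plate until the T-handle pops out, without ramming the button, then turn the T-handle clockwise (seen from above) as far as it goes. Lift the lid by the handle until it stands open by at least 20 degrees, let go and leave it open, with the handle still out and turned. Do not disturb the things standing around the chest.

Things in the scene. Friction and masses are not known exactly. Their poses are not given: they have to be found in the camera images.
- chest: White steel chest fixed to the bench, 300 deep (x) x 360 wide (y), 130 mm high with its lid shut (306 x 366 x 20 mm lid). Origin at the centre of its underside; x points away from its front (the front faces the robot at yaw 0), y to the left, z up.
- lid_hinge (a point): Point on the lid's hinge axis at the middle of the chest's rear edge, 110 mm above the bench. The axis runs along the chest's y. Its own axes turn with the lid.
- lid (a joint): Lid angle, rad: 0 shut, grows as the front edge rises, up to 1.2. About 2 to 7 N upward at the handle lifts it, when unlatched; its stay holds it wherever it is left. Lid and lock weigh about 1.1 kg, mostly carried by a strut; it is held shut by a tongue below it until the handle has turned about 1.2 rad.
- handle_axis (a point): Point on the T-handle's turning axis, on the top face of the dark lock plate: 134 mm above the bench with the lid shut, 185 mm in front of the hinge and 24 mm above it. Its axes are those of the lid. The bar pushed in lies along x in a slot 98 x 20 mm, its top 1.5 mm above the plate, so it cannot be gripped or turned.
- lock_plate: Dark plate, 150 (x) x 80 (y) mm, its top 4 mm proud of the lid, reaching from 100 mm in front of the handle's axis to 50 mm behind it. Origin on the handle's axis, 24 mm below the plate's top face; axes as the lid's. Carries handle and button.
- handle_out (a joint): How far the T-handle is out, m: 0 pushed in and caught, 0.032 fully out. Sprung outward with 4 to 8 N. Handle: aluminium bar 90 long x 14 wide x 14 mm high, centred on a 13 mm round stem. Fully out, the bar's underside is 19.5 mm and its top 33.5 mm above the plate's top face.
- handle_turn (a joint): Turn of the T-handle, rad: 0 latched (bar along the chest's x), grows clockwise seen from above, to a hard stop at 1.45 (bar nearly along the chest's y). Only turns when out. Stiff: about 0.15 N m of friction; stays where it is left.
- button_collar: Fixed steel collar of the release button, 36 mm across, 3 mm high, 78 mm in front of the handle's axis. Origin at the centre of its underside, on the plate's top face; z along the button's axis. More than 20 N on button or collar damages it.
- button_axis (a point): Centre of the collar's top face, 3 mm above the plate. Here slides the plain steel button, 22 mm across, screwed in by hand: its resting top is anywhere from 7 to 25 mm above this point, not measured; find it by touch. Starts at 3 N, gives 1 N/mm, lets the handle go after about 5 mm (8 to 9 N), hard end at 6.5 mm (9.5 N).
- beaker: Glass cup, 68 across, 90 mm high, standing on the bench. Origin at the centre of its underside.
- reagent_bottle: Amber bottle, 64 across, 150 mm high, standing on the bench. Origin at the centre of its underside.
- sample_jar: White jar, 60 across, 70 mm high, standing on the bench. Origin at the centre of its underside.
- timer: White timer lying flat, 70 x 65 x 22 mm. Origin at the centre of its underside.
- screwdriver: Screwdriver, 170 mm long, lying on the bench in front of the chest. Origin under its middle.
- dish: White bowl, 84 across, 22 mm high. Origin at the centre of its underside.
- tape_core: White ring, 70 across, 30 mm high. Origin at the centre of its underside.

How it is judged:
On the way, in this order (a step that is already met when the one before it is completed fails the run):
1. the button is pressed and the T-handle has popped out, the handle not yet turned (value of joint handle_out above 0.026 m and value of joint handle_turn below 0.3 rad), for 0.1 s.
2. the T-handle is turned clockwise at least 1.25 rad with the lid still down (value of joint handle_turn above 1.25 rad and value of joint lid below 0.12 rad), for 0.1 s.
At the end, for the whole second after the job is handed in: The lid stands open by more than 0.32 rad (18 degrees), at rest, with the T-handle out (more than 20 mm) and turned (more than 1.15 rad) (value of joint lid above 0.32 rad and value of joint handle_turn above 1.15 rad and value of joint handle_out above 0.02 m and not (velocity of joint lid above 0.05 rad/s) and not (velocity of joint lid below -0.05 rad/s)); the robot touches nothing.
It fails at once if the release button or its collar is loaded with more than 20 N (contact force between anything else and button_collar above 20 N).
It fails at once if one of the things around the chest is moved by more than 25 mm (distance of any of beaker, reagent_bottle, sample_jar, timer, screwdriver, dish, tape_core from where it was at the start of the episode above 0.025 m).
It also fails if it takes over 54 s, if anything falls off the work surface, if the arm or the gripper's body presses on something with over 40 N, if the wrist force passes 120 N, or if a joint passes its speed limit or range.

## Working session

There is one attempt and no reset: what is moved stays moved. The work goes in short steps, Python scripts to look and compute and a tool call to move; the robot and the scene stay as the last step left them, time stands still between calls to the robot, and variables do not carry over. Pictures are saved under pics/ and viewed, and the job is handed in when it is done.

Besides the shell and the picture viewer there is one more tool, called after "Request:" by a JSON object that holds its "method" and its "body". carry_out: Moves the arm, as the interface text tells. Its arguments: {"type":"object","properties":{"motion":{"type":"array"},"fingers":{"type":"number"},"squeeze":{"type":"number"}},"required":["motion"]}

```bash
mkdir -p pics; ls
python3 - <<'E'
from workcell import *
import cv2
print(get_obs())
for n in ["side","top","wrist"]:
    c=get_calibration(n); print(n,c)
    cv2.imwrite(f"pics/{n}0.png",grab_frame(n)[:,:,::-1])
E
```

```text
pics
{'t': 0.0, 'qpos': array([ 9.77506679e-01,  2.07442448e-01,  1.54298603e+00, -3.18885979e-05,
        1.39349106e+00, -1.50501097e-01]), 'joint_vel': array([ 0.00061696,  0.00036481, -0.00075877, -0.00100417, -0.00121099,
        0.00020726]), 'tau': array([-1.24469221e-03, -3.83027387e+01, -2.91599733e+01, -2.79136884e-04,
        1.02662074e-02,  1.40257180e-05]), 'tool_pos': array([0.245949  , 0.51889156, 0.2300978 ]), 'ee_rot': array([-0.87822896,  1.38889294,  0.87664712]), 'contact_force': array([-0.08020431, -0.43409434, -0.15108934]), 'torque': array([ 0.01414105,  0.01273408, -0.01022544]), 'finger_gap': 0.9976589771058687}
side {'K': array([[468.82125386,   0.        , 257.96183889],
       [  0.        , 468.82125386, 196.76386402],
       [  0.        ,   0.        ,   1.        ]]), 'cam_to_world': array([[ 0.92493409,  0.26779395, -0.26978386,  0.29962405],
       [-0.37982601,  0.67934697, -0.62786933, -0.60391931],
       [ 0.01513725,  0.68320867,  0.73006628,  0.85561037],
       [ 0.        ,  0.        ,  0.        ,  1.        ]])}
top {'K': array([[356.94072474,   0.        , 265.27660067],
       [  0.        , 356.94072474, 187.69106376],
       [  0.        ,   0.        ,   1.        ]]), 'cam_to_world': array([[ 0.02436952,  0.99367285, -0.10963751,  0.46670262],
       [-0.99963899,  0.02546219,  0.00857711,  0.02962349],
       [ 0.01131446,  0.10938891,  0.99393463,  0.95578014],
       [ 0.        ,  0.        ,  0.        ,  1.        ]])}
wrist {'K': array([[301.87738018,   0.        , 252.85224232],
       [  0.        , 301.87738018, 192.41669195],
       [  0.        ,   0.        ,   1.        ]]), 'cam_to_world': array([[ 0.42831499, -0.8570748 , -0.28630238,  0.17137389],
       [ 0.90362581,  0.40534185,  0.13841378,  0.5544    ],
       [-0.00258062, -0.31799491,  0.94808891,  0.37209279],
       [ 0.        ,  0.        ,  0.        ,  1.        ]])}
```

View pics/top0.png

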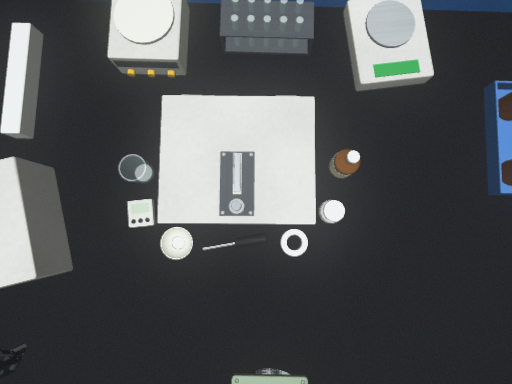

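View pics/side0.png

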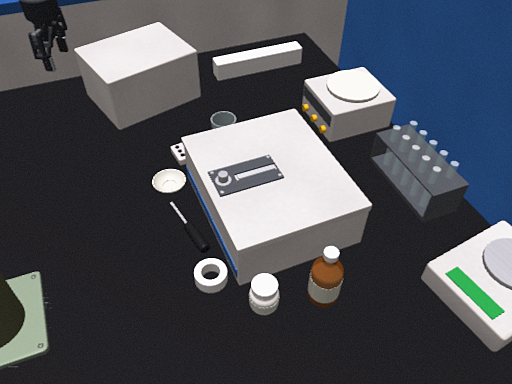

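Top view: lid corners at about (162,96), (315,97), (316,223) and (158,222), with the lock plate spanning (220–255, 151–216) and the button near (236,206). I'll zoom in to refine these.

Run:
```python
import cv2,numpy as np
a=cv2.imread("pics/top0.png"); b=cv2.imread("pics/side0.png")
cv2.imwrite("pics/topz.png",cv2.resize(a[85:235,150:330],None,fx=4,fy=4,interpolation=cv2.INTER_CUBIC))
cv2.imwrite("pics/sidez.png",cv2.resize(b[105:285,175:375],None,fx=3.3,fy=3.3,interpolation=cv2.INTER_CUBIC))
```

```text
(no output)
```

View pics/topz.png

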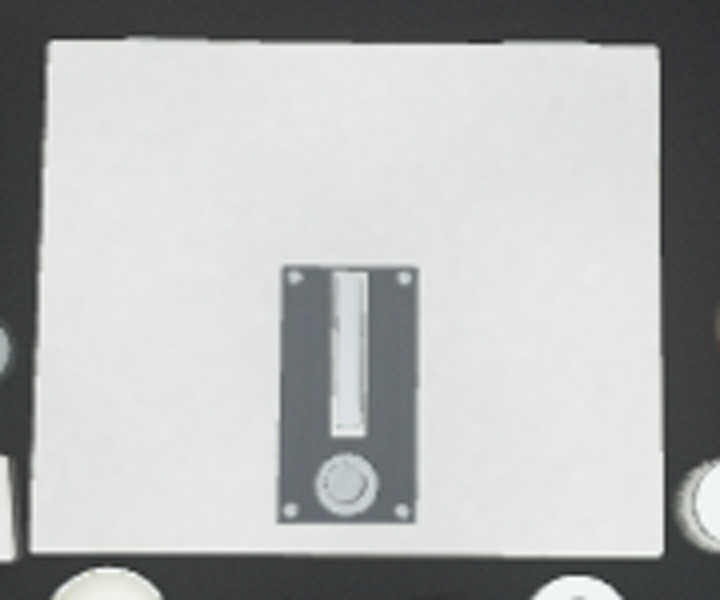

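View pics/sidez.png

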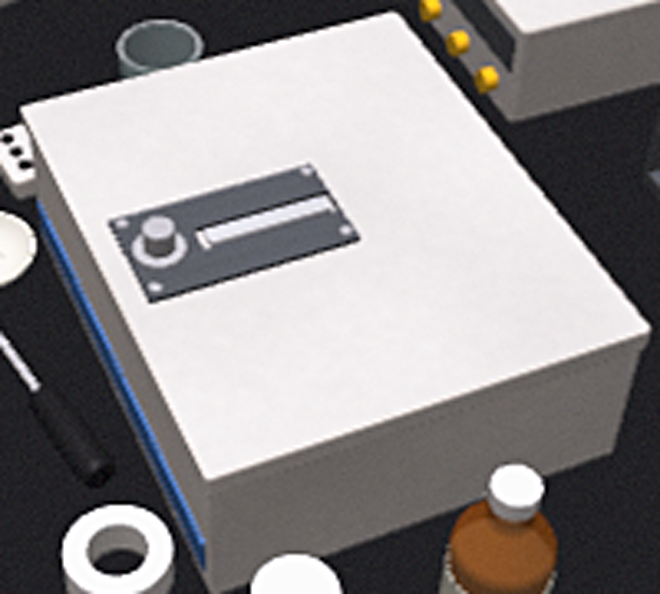

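```bash
cat > h.py <<'E'
import numpy as np
from scipy.optimize import least_squares
from scipy.spatial.transform import Rotation as R
from workcell import *
def proj(n,P,c=None):
    c=c or get_calibration(n); T=np.linalg.inv(c["cam_to_world"]); q=(np.asarray(P)@T[:3,:3].T+T[:3,3])
    q=q*[1,-1,-1]; q=q@c["K"].T; return q[:,:2]/q[:,2:]
def ray(n,uv):
    c=get_calibration(n); d=np.linalg.inv(c["K"])@[*uv,1.]; d=d*[1,-1,-1]; M=c["cam_to_world"]
    return M[:3,3],M[:3,:3]@d
def at_z(n,uv,z):
    o,d=ray(n,uv); return o+d*(z-o[2])/d[2]
E
cat > fit.py <<'E'
from h import *
L=[(.153,.183,.13),(.153,-.183,.13),(-.153,-.183,.13),(-.153,.183,.13)]
Pl=[(.015,.04,.134),(.015,-.04,.134),(-.135,-.04,.134),(-.135,.04,.134)]
obj=np.array(L+Pl)
top=np.array([(48,42),(659,45),(663,554),(30,552),(281,267),(418,267),(415,522),(278,522)])/4+[150-.375,85-.375]
sd=np.array([(397,12),(649,329),(209,480),(22,107),(309,164),(359,239),(151,300),(109,222)])/3.3+[175-.35,105-.35]
w=np.array([1,1,1,1,1.5,1.5,1.5,1.5])[:,None]
def W(p,o):
    c,s=np.cos(p[2]),np.sin(p[2]); o=np.asarray(o)
    return np.c_[p[0]+c*o[:,0]-s*o[:,1],p[1]+s*o[:,0]+c*o[:,1],o[:,2]]
C={n:get_calibration(n) for n in("top","side")}
for use in ("top","side","both"):
    def f(p):
        r=[]
        if use!="side": r.append(((proj("top",W(p,obj),C["top"])-top)*w).ravel())
        if use!="top": r.append(((proj("side",W(p,obj),C["side"])-sd)*w).ravel())
        return np.concatenate(r)
    s=least_squares(f,[.5,0,0]); print(use,s.x,np.abs(s.fun).max(),np.sqrt((s.fun**2).mean()))
p=s.x
print("handle",W(p,[(-.035,0,.134)]),"button",W(p,[(-.113,0,.137)]))
print(np.round(f(p).reshape(-1,2),1).tolist())
# button top height
import itertools
bt=np.array([347,482])/4+[150-.375,85-.375]; bs=np.array([160,226])/3.3+[175-.35,105-.35]
g=lambda q:np.r_[proj("top",[q],C["top"])[0]-bt,proj("side",[q],C["side"])[0]-bs]
s=least_squares(g,[.4,0,.15]); print("btn tri",s.x,s.fun)
E
python3 fit.py
```

```text
top [0.62666861 0.09023491 0.02112687] 0.8259342600095039 0.44023649814186855
side [0.62658169 0.09110691 0.02163225] 1.3965600930503115 0.6770385708509461
both [0.62657635 0.09057509 0.02134011] 1.5197895370882293 0.5899836987934999
handle [[0.59158432 0.08982825 0.134     ]] button [[0.51360208 0.08816384 0.137     ]]
[[-0.6, -0.8], [-0.3, -0.4], [0.3, 0.5], [-0.7, 0.5], [-0.0, -0.4], [-0.1, -0.1], [0.4, 0.6], [-0.6, 0.4], [-0.3, -0.6], [1.5, 0.3], [-0.7, 0.4], [-0.8, -0.2], [1.1, 0.1], [1.0, -0.2], [-0.7, 0.9], [-0.5, -0.1]]
btn tri [0.51397342 0.08623071 0.15906543] [ 0.02243848 -0.07544492 -0.07477169  0.00812722]
```

```bash
cat >> h.py <<'E'
def show():
    o=get_obs(); M=R.from_rotvec(o["ee_rot"]).as_matrix()
    print("t",round(o["t"],2),"tcp",o["tool_pos"].round(4),"F",o["contact_force"].round(2),"gap",round(o["finger_gap"],3),"q",o["qpos"].round(3))
    print("toolz ang",np.degrees(np.arctan2(M[1,2],M[0,2])).round(2),"toolx",M[:,0].round(4))
    return o,M
def go(target):
    "world target -> tool shift"
    o,M=show(); print("shift mm",(1000*(M.T@(np.array(target)-o["tool_pos"]))).round(1))
E
python3 - <<'E'
from h import *
o,M=show(); print(M.round(3))
for n,uv,z in [("block near corner top",(72,270),.0),("blk",(62,160),0.0),("blk top",(45,160),0.15),("bottle",(352,157),.15),("beaker",(130,160),.09)]: print(n,at_z("top",uv,z).round(3))
E
```

```text
t 0.15 tcp [0.246  0.5191 0.2304] F [-0.55 -0.94  0.36] gap 1.003 q [ 0.978  0.207  1.543  0.     1.394 -0.151]
toolz ang 64.63 toolx [-0.001  -0.0015 -1.    ]
[[-0.001 -0.904  0.428]
 [-0.001  0.428  0.904]
 [-1.     0.    -0.002]]
block near corner top [0.343 0.521 0.   ]
blk [0.633 0.572 0.   ]
blk top [0.606 0.525 0.15 ]
bottle [ 0.632 -0.175  0.15 ]
beaker [0.622 0.355 0.09 ]
```

View pics/wrist0.png

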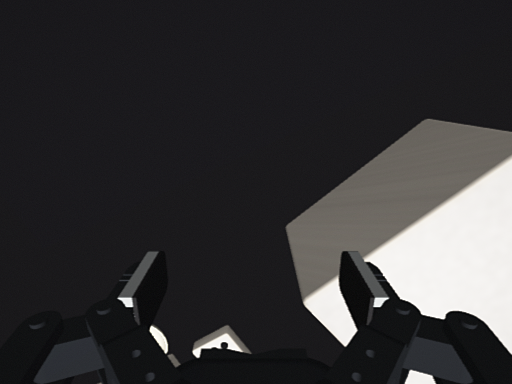

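Request:
{"method": "carry_out", "body": {"motion": [[0,-0.03,-0.02,-5],[0,-0.08,-0.052,-10],[0,-0.13,-0.084,-15],[0,-0.18,-0.116,-20],[0,-0.23,-0.148,-26.6]], "fingers": -1, "squeeze": 30}}

```text
t: 0.78
tool_pos: [0.3913, 0.2856, 0.2311]
ee_rot: [-1.228, 1.197, 1.228]
contact_force: [0.8, 0.3, -0.7]
finger_gap: 0.003
```

Run:
```python
from h import *
go([.5136,.0882,.20])
```

```text
t 0.78 tcp [0.3913 0.2856 0.2311] F [ 0.82  0.35 -0.66] gap 0.003 q [ 0.452  0.012  1.757 -0.     1.373 -1.145]
toolz ang 91.46 toolx [ 1.e-04  0.e+00 -1.e+00]
shift mm [  31.1 -117.2 -200.4]
```

Request:
{"method": "carry_out", "body": {"motion": [[0,-0.028,-0.048,0],[0,-0.056,-0.096,0],[0,-0.085,-0.145,0],[0.01,-0.111,-0.19,0],[0.02,-0.117,-0.199,0]]}}

```text
t: 1.4
tool_pos: [0.5133, 0.0881, 0.2109]
ee_rot: [-1.222, 1.201, 1.221]
contact_force: [-0.0, 0.4, 0.4]
finger_gap: -0.0
```

Run:
```python
from h import *
import cv2
go([.5136,.0882,.19])
for n in ["side","wrist"]:
    im=grab_frame(n)[:,:,::-1]; 
    if n=="side": im=cv2.resize(im[60:285,150:375],None,fx=2.6,fy=2.6)
    cv2.imwrite(f"pics/{n}1.png",im)
go([.5136,.0882,.17])
```

```text
t 1.4 tcp [0.5133 0.0881 0.2109] F [-0.05  0.36  0.43] gap -0.0 q [ 4.000e-03  1.090e-01  1.697e+00 -1.000e-03  1.335e+00 -1.584e+00]
toolz ang 90.98 toolx [ 3.e-04 -5.e-04 -1.e+00]
shift mm [20.9 -0.3  0.1]
t 1.5 tcp [0.5112 0.0899 0.2095] F [-1.04 -0.16  0.15] gap 0.002 q [ 0.007  0.11   1.7    0.     1.336 -1.583]
toolz ang 91.1 toolx [-3.8e-03  2.0e-04 -1.0e+00]
shift mm [39.4 -2.5 -1.8]
```

View pics/side1.png

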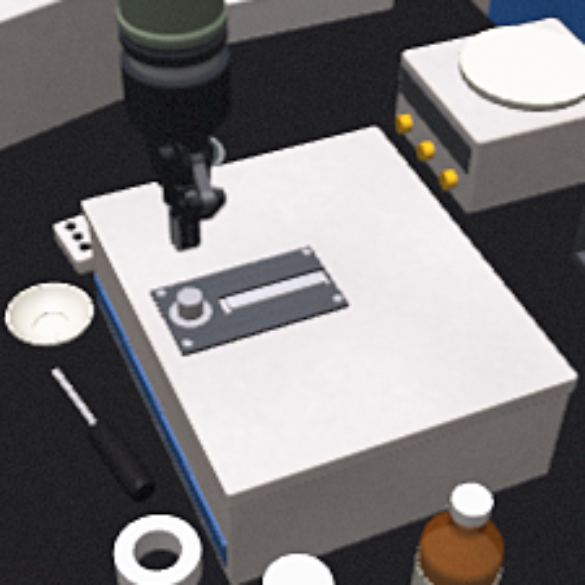

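View pics/wrist1.png

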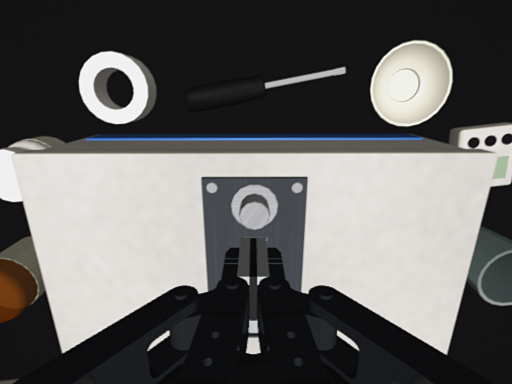

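Side view: closed fingers hang just above the lid, behind and left of the button at (188,300). In the wrist view, the fingertips at (253,240) line up with the button at (254,212). Descending to just above the button.

Request:
{"method": "carry_out", "body": {"motion": [[0.015,0,0,0],[0.03,0,0,0],[0.036,0,0,0],[0.038,0,0,0],[0.038,0,0,0]]}}

```text
t: 2.12
tool_pos: [0.5121, 0.0911, 0.1734]
ee_rot: [-1.225, 1.198, 1.225]
contact_force: [-0.5, 0.1, 0.2]
finger_gap: -0.003
```

Run:
```python
from h import *
go([.5136,.0882,.16])
```

```text
t 2.12 tcp [0.5121 0.0911 0.1734] F [-0.48  0.07  0.17] gap -0.003 q [ 0.01   0.147  1.737  0.     1.257 -1.583]
toolz ang 91.25 toolx [ 4.e-04  0.e+00 -1.e+00]
shift mm [13.4 -1.4 -2.9]
```

Request:
{"method": "carry_out", "body": {"motion": [[0.004,-0.001,-0.002,0],[0.007,-0.001,-0.003,0],[0.009,-0.001,-0.003,0],[0.01,-0.001,-0.003,0],[0.011,-0.001,-0.003,0]]}}

```text
t: 2.75
tool_pos: [0.5131, 0.0878, 0.1622]
ee_rot: [-1.225, 1.199, 1.225]
contact_force: [0.2, -0.1, 0.0]
finger_gap: -0.002
```

Run:
```python
from h import *
go([.5136,.0882,.16])
```

```text
t 2.75 tcp [0.5131 0.0878 0.1622] F [ 0.24 -0.15  0.01] gap -0.002 q [ 0.003  0.161  1.746  0.     1.235 -1.589]
toolz ang 91.23 toolx [ 1.e-04  0.e+00 -1.e+00]
shift mm [ 2.2 -0.5  0.3]
```

Request:
{"method": "carry_out", "body": {"motion": [[0.001,0,0,0],[0.002,0,0,0],[0.003,0,0,0],[0.004,0,0,0],[0.004,0,0,0]]}}

```text
t: 3.38
tool_pos: [0.513, 0.0879, 0.1582]
ee_rot: [-1.225, 1.199, 1.225]
contact_force: [0.6, -0.2, -0.1]
finger_gap: -0.002
```

Request:
{"method": "carry_out", "body": {"motion": [[0.001,0,0,0],[0.002,0,0,0],[0.003,0,0,0],[0.004,0,0,0],[0.004,0,0,0]]}}

```text
t: 4.0
tool_pos: [0.5131, 0.0879, 0.1549]
ee_rot: [-1.225, 1.199, 1.225]
contact_force: [-3.2, 0.5, 4.3]
finger_gap: -0.003
```

Request:
{"method": "carry_out", "body": {"motion": [[0.001,0,0,0],[0.0015,0,0,0],[0.002,0,0,0],[0.002,0,0,0]]}}

```text
t: 4.5
tool_pos: [0.5131, 0.0879, 0.1533]
ee_rot: [-1.225, 1.199, 1.225]
contact_force: [-2.6, 0.4, 7.4]
finger_gap: 0.003
```

Request:
{"method": "carry_out", "body": {"motion": [[0.001,0,0,0],[0.0015,0,0,0],[0.002,0,0,0],[0.002,0,0,0]]}}

```text
t: 5.0
tool_pos: [0.5131, 0.0878, 0.1516]
ee_rot: [-1.225, 1.199, 1.225]
contact_force: [-3.8, -0.3, 7.8]
finger_gap: 0.002
```

Run:
```python
from h import *
import cv2
im=grab_frame("side")[:,:,::-1]; cv2.imwrite("pics/side2.png",cv2.resize(im[60:285,150:375],None,fx=2.6,fy=2.6)); show()
```

```text
t 5.05 tcp [0.5131 0.0879 0.1515] F [-4.17 -0.77  8.75] gap 0.001 q [ 0.003  0.173  1.756 -0.     1.212 -1.589]
toolz ang 91.24 toolx [ 1.e-04 -1.e-04 -1.e+00]
```

View pics/side2.png

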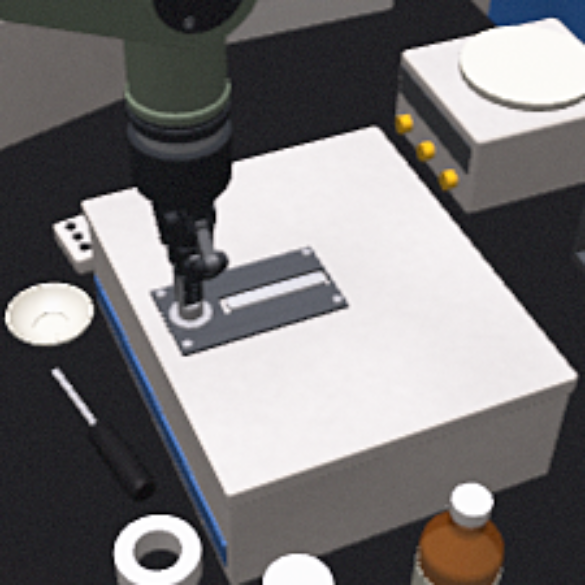

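Fingertips are on the button (190,305); the handle is still flush at (275,292). Pressing a little further.

Request:
{"method": "carry_out", "body": {"motion": [[0.0005,0,0,0],[0.001,0,0,0],[0.001,0,0,0]]}}

```text
t: 5.42
tool_pos: [0.5131, 0.0879, 0.1507]
ee_rot: [-1.225, 1.199, 1.225]
contact_force: [-4.5, -0.4, 8.0]
finger_gap: -0.001
```

Run:
```python
from h import *
import cv2
im=grab_frame("side")[:,:,::-1]; cv2.imwrite("pics/side3.png",cv2.resize(im[60:285,150:375],None,fx=2.6,fy=2.6)); show()
```

```text
t 5.47 tcp [0.5131 0.0879 0.1507] F [-5.02  0.97  9.1 ] gap -0.002 q [ 0.003  0.174  1.756 -0.     1.211 -1.589]
toolz ang 91.24 toolx [ 1.e-04 -2.e-04 -1.e+00]
```

View pics/side3.png

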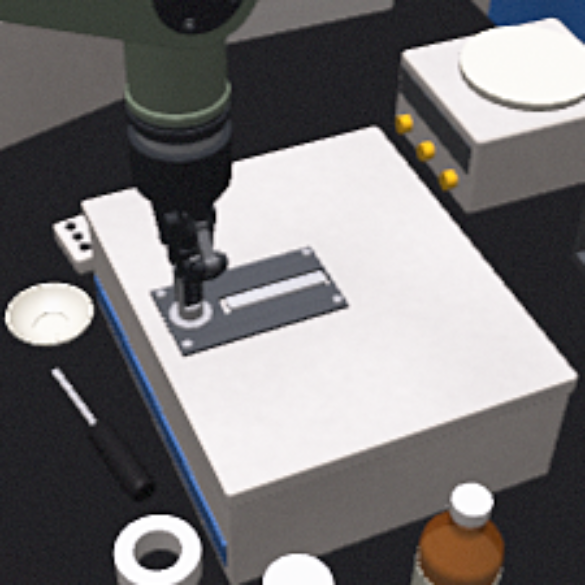

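Request:
{"method": "carry_out", "body": {"motion": [[0.0005,0,0,0],[0.001,0,0,0],[0.001,0,0,0]]}}

```text
t: 5.85
tool_pos: [0.5131, 0.0878, 0.1493]
ee_rot: [-1.225, 1.199, 1.225]
contact_force: [-2.7, 0.1, 8.0]
finger_gap: -0.007
```

Run:
```python
from h import *
import cv2
im=grab_frame("side")[:,:,::-1]; cv2.imwrite("pics/side4.png",cv2.resize(im[60:285,150:375],None,fx=2.6,fy=2.6)); show()
```

```text
t 5.9 tcp [0.5131 0.0879 0.1493] F [-3.19 -0.7   7.95] gap 0.005 q [ 0.003  0.176  1.758 -0.     1.208 -1.589]
toolz ang 91.24 toolx [ 2.e-04 -1.e-04 -1.e+00]
```

View pics/side4.png

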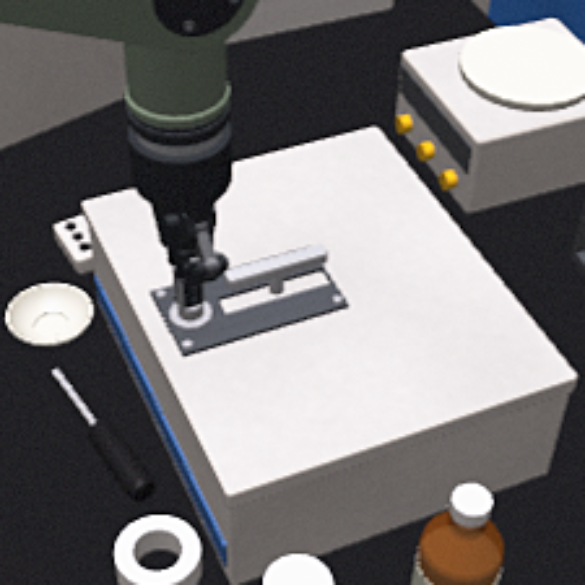

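The handle popped out: bar at (225–327, 245–285), well above the plate. Next I'll rise, move over it and open part way.

Request:
{"method": "carry_out", "body": {"motion": [[-0.02,0,0,0],[-0.065,0,0,0],[-0.07,-0.03,0,0],[-0.07,-0.075,0,0],[-0.07,-0.0785,0.0005,0]], "fingers": 0.2}}

```text
t: 6.52
tool_pos: [0.5936, 0.0898, 0.2176]
ee_rot: [-1.225, 1.199, 1.224]
contact_force: [-0.7, -0.4, -0.1]
finger_gap: 0.603
```

Request:
{"method": "carry_out", "body": {"motion": [[0,0,0,0],[0,0,0,0]]}}

```text
t: 6.78
tool_pos: [0.5904, 0.0901, 0.2179]
ee_rot: [-1.224, 1.2, 1.226]
contact_force: [1.0, -0.7, 0.2]
finger_gap: 0.597
```

Run:
```python
from h import *
import cv2
go([.5916,.0898,.1465])
print(get_obs()["torque"])
im=grab_frame("side")[:,:,::-1]; cv2.imwrite("pics/side5.png",cv2.resize(im[60:285,150:375],None,fx=2.6,fy=2.6))
im=grab_frame("wrist")[:,:,::-1]; cv2.imwrite("pics/wrist5.png",im)
```

```text
t 6.78 tcp [0.5904 0.0901 0.2179] F [ 0.99 -0.67  0.18] gap 0.597 q [ 0.007  0.265  1.499  0.     1.38  -1.586]
toolz ang 91.24 toolx [-0.0013 -0.     -1.    ]
shift mm [71.4 -1.3 -0.3]
[-0.04436007  0.03375043 -0.02704425]
```

View pics/side5.png

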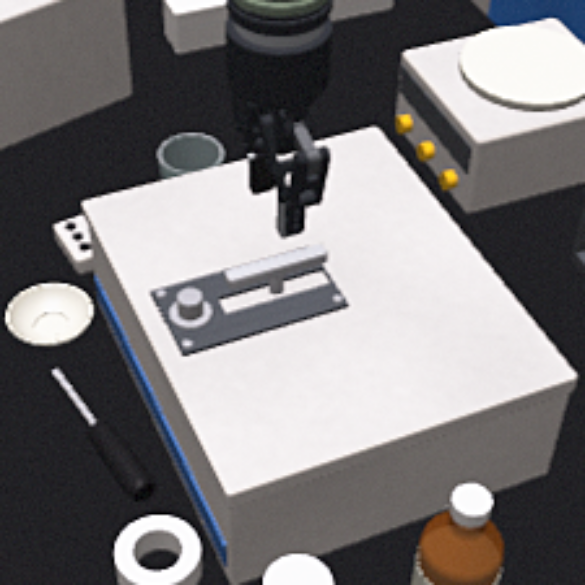

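View pics/wrist5.png

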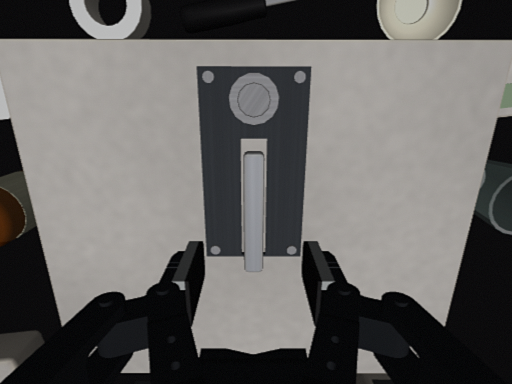

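The bar at (254,150–270) is centred between the open fingers (195 / 313). Descending over it.

Request:
{"method": "carry_out", "body": {"motion": [[0.02,-0.001,0,0],[0.05,-0.001,0,0],[0.067,-0.001,0,0],[0.0725,-0.001,0,0],[0.0725,-0.001,0,0]]}}

```text
t: 7.5
tool_pos: [0.5927, 0.0901, 0.1461]
ee_rot: [-1.225, 1.199, 1.225]
contact_force: [-0.2, 0.1, -1.2]
finger_gap: 0.601
```

Run:
```python
from h import *
import cv2
go([.5916,.0898,.1455])
im=grab_frame("side")[:,:,::-1]; cv2.imwrite("pics/side6.png",cv2.resize(im[60:285,150:375],None,fx=2.6,fy=2.6))
```

```text
t 7.5 tcp [0.5927 0.0901 0.1461] F [-0.15  0.12 -1.15] gap 0.601 q [ 0.007  0.337  1.562  0.     1.243 -1.586]
toolz ang 91.23 toolx [ 4.e-04  0.e+00 -1.e+00]
shift mm [ 0.6  1.1 -0.3]
```

View pics/side6.png

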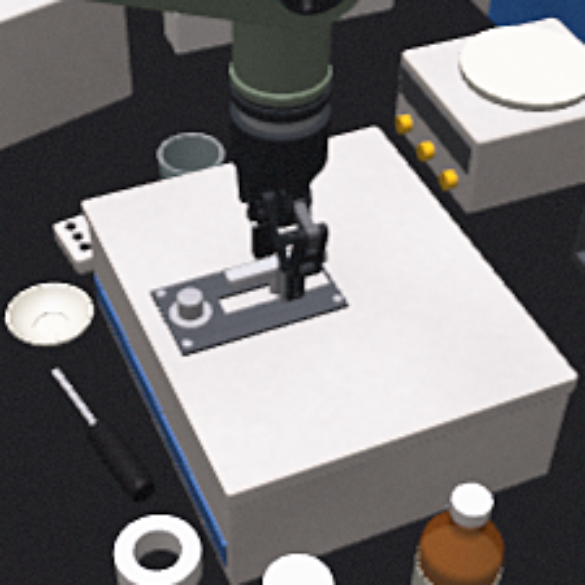

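Fingers straddle the bar at its middle (290,270). Closing.

Request:
{"method": "carry_out", "body": {"motion": [[0,0.001,0,0],[0,0.001,0,0],[0,0.001,0,0],[0,0.001,0,0],[0,0.001,0,0]], "fingers": -1, "squeeze": 35}}

```text
t: 8.18
tool_pos: [0.5921, 0.0904, 0.1463]
ee_rot: [-1.225, 1.198, 1.224]
contact_force: [1.0, 4.6, 3.2]
finger_gap: 0.151
```

Request:
{"method": "carry_out", "body": {"motion": [[0,0,0,8],[0,0,0,17],[0,0,0,26],[0,0,0,34],[0,0,0,42]]}}

```text
t: 8.8
tool_pos: [0.592, 0.0903, 0.1461]
ee_rot: [-0.668, 1.465, 0.668]
contact_force: [-0.3, 2.0, 3.3]
finger_gap: 0.155
```

Run:
```python
from h import *
show();print(get_obs()["torque"])
```

```text
t 8.8 tcp [0.592  0.0903 0.1461] F [-0.27  2.    3.33] gap 0.155 q [ 0.007  0.335  1.564  0.     1.241 -0.849]
toolz ang 49.01 toolx [ 1.e-03  2.e-04 -1.e+00]
[0.24140787 0.02266841 0.22471863]
```

Request:
{"method": "carry_out", "body": {"motion": [[0,0,0,9],[0,0,0,18],[0,0,0,27],[0,0,0,35],[0,0,0,40.5]]}}

```text
t: 9.43
tool_pos: [0.5919, 0.0902, 0.146]
ee_rot: [-0.117, 1.567, 0.118]
contact_force: [-0.1, 3.1, 3.2]
finger_gap: 0.152
```

Request:
{"method": "carry_out", "body": {"motion": [[0,0,0,0.5],[0,0,0,1]]}}

```text
t: 9.68
tool_pos: [0.5919, 0.0903, 0.146]
ee_rot: [-0.107, 1.567, 0.107]
contact_force: [1.3, 2.9, 3.7]
finger_gap: 0.152
```

Run:
```python
from h import *
import cv2
show();print(get_obs()["torque"])
im=grab_frame("side")[:,:,::-1]; cv2.imwrite("pics/side7.png",cv2.resize(im[60:285,150:375],None,fx=2.6,fy=2.6))
im=grab_frame("wrist")[:,:,::-1]; cv2.imwrite("pics/wrist7.png",im)
```

```text
t 9.68 tcp [0.5919 0.0903 0.146 ] F [1.27 2.94 3.73] gap 0.152 q [ 0.007  0.335  1.564  0.     1.241 -0.129]
toolz ang 7.79 toolx [ 8.e-04  3.e-04 -1.e+00]
[ 0.39487718 -0.02716307  0.13595965]
```

View pics/side7.png

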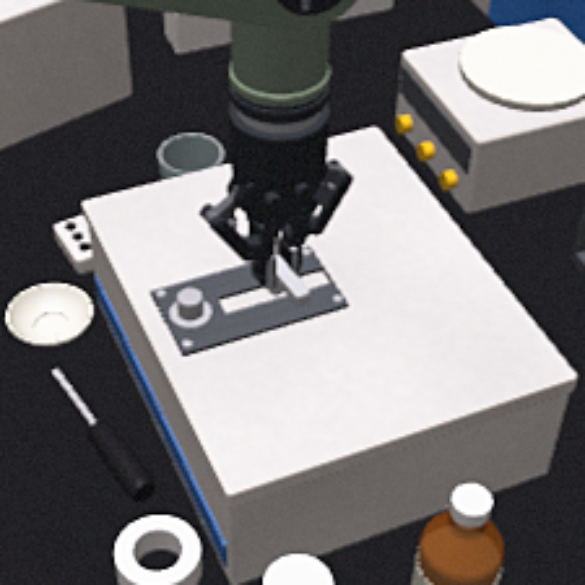

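View pics/wrist7.png

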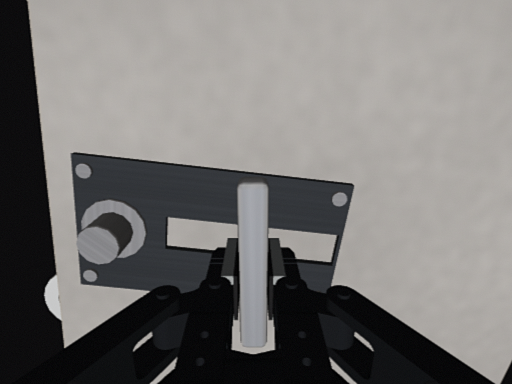

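Side and wrist views: bar now nearly along y, still clamped at its middle. I'll nudge 2° more to confirm the stop.

Request:
{"method": "carry_out", "body": {"motion": [[0,0,0,1],[0,0,0,2],[0,0,0,2]]}}

```text
t: 10.15
tool_pos: [0.5918, 0.0902, 0.146]
ee_rot: [-0.079, 1.569, 0.079]
contact_force: [1.9, 4.3, 2.8]
finger_gap: 0.16
```

Run:
```python
from h import *
show();print(get_obs()["torque"])
```

```text
t 10.15 tcp [0.5918 0.0902 0.146 ] F [1.87 4.3  2.76] gap 0.16 q [ 0.007  0.335  1.564  0.     1.241 -0.094]
toolz ang 5.79 toolx [ 8.e-04  0.e+00 -1.e+00]
[ 0.51952621 -0.21656375  0.83094201]
```

The moment jumped to 0.83 N·m, so that is the stop. Now lifting along the arc.

Request:
{"method": "carry_out", "body": {"motion": [[-0.002,0,0.0007,-1],[-0.006,0,0.002,-1],[-0.011,0,0.0035,-1],[-0.016,-0.0005,0.005,-1],[-0.016,-0.0005,0.005,-1]], "squeeze": 25}}

```text
t: 10.78
tool_pos: [0.5954, 0.0902, 0.1598]
ee_rot: [-0.091, 1.573, 0.092]
contact_force: [4.9, 3.5, -6.5]
finger_gap: 0.156
```

Run:
```python
from h import *
import cv2
show();print(get_obs()["torque"])
im=grab_frame("side")[:,:,::-1]; cv2.imwrite("pics/side8.png",cv2.resize(im[60:285,150:375],None,fx=2.6,fy=2.6))
```

```text
t 10.78 tcp [0.5954 0.0902 0.1598] F [ 4.85  3.5  -6.48] gap 0.156 q [ 6.000e-03  3.300e-01  1.540e+00  1.000e-03  1.275e+00 -1.100e-01]
toolz ang 6.67 toolx [-4.1e-03  8.0e-04 -1.0e+00]
[ 0.67492692 -0.01645436  0.3582108 ]
```

View pics/side8.png

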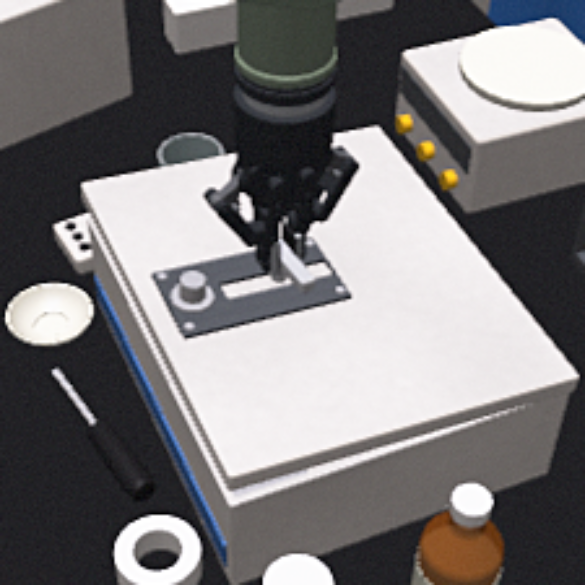

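The lid is lifting: a gap shows along its front and right edges (235,485). Forces are low, so I'll continue.

Request:
{"method": "carry_out", "body": {"motion": [[-0.006,0,0.0023,0],[-0.014,-0.0005,0.006,0],[-0.022,-0.001,0.0098,0],[-0.0305,-0.0012,0.0143,0],[-0.0305,-0.0012,0.0143,0]]}}

```text
t: 11.45
tool_pos: [0.6085, 0.0905, 0.1909]
ee_rot: [-0.092, 1.576, 0.092]
contact_force: [-2.3, 3.5, -9.9]
finger_gap: 0.157
```

Run:
```python
from h import *
import cv2
show();print(get_obs()["torque"])
im=grab_frame("side")[:,:,::-1]; cv2.imwrite("pics/side9.png",cv2.resize(im[60:285,150:375],None,fx=2.6,fy=2.6))
```

```text
t 11.45 tcp [0.6085 0.0905 0.1909] F [-2.31  3.53 -9.94] gap 0.157 q [ 0.007  0.329  1.474 -0.     1.346 -0.11 ]
toolz ang 6.71 toolx [-7.4e-03 -1.0e-04 -1.0e+00]
[0.50329345 1.9498195  0.13261246]
```

View pics/side9.png

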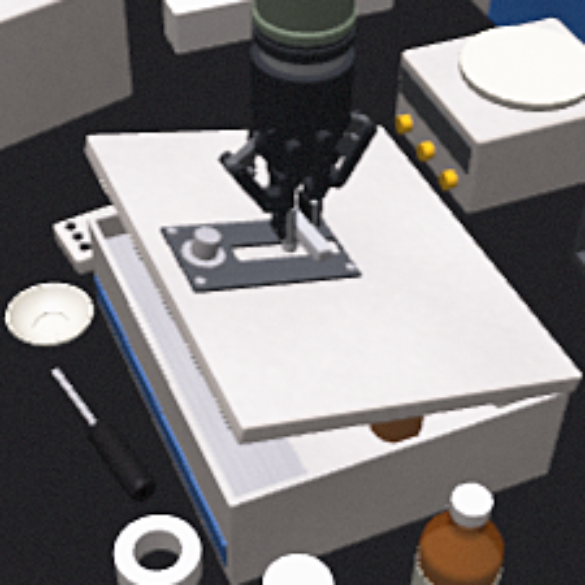

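Request:
{"method": "carry_out", "body": {"motion": [[-0.006,0,0.0038,0],[-0.014,-0.001,0.0092,0],[-0.022,-0.0015,0.015,0],[-0.03,-0.002,0.0215,0],[-0.034,-0.0025,0.025,0]], "squeeze": 22}}

```text
t: 12.12
tool_pos: [0.6317, 0.091, 0.2262]
ee_rot: [-0.092, 1.581, 0.093]
contact_force: [-13.8, 2.7, -7.7]
finger_gap: 0.153
```

Run:
```python
from h import *
import cv2
show();print(get_obs()["torque"])
im=grab_frame("side")[:,:,::-1]; cv2.imwrite("pics/side10.png",cv2.resize(im[40:285,150:375],None,fx=2.4,fy=2.4))
```

```text
t 12.12 tcp [0.6317 0.091  0.2262] F [-13.84   2.72  -7.66] gap 0.153 q [ 0.008  0.351  1.371 -0.     1.432 -0.11 ]
toolz ang 6.73 toolx [-1.190e-02 -3.000e-04 -9.999e-01]
[0.43473919 4.06900019 0.10097106]
```

View pics/side10.png

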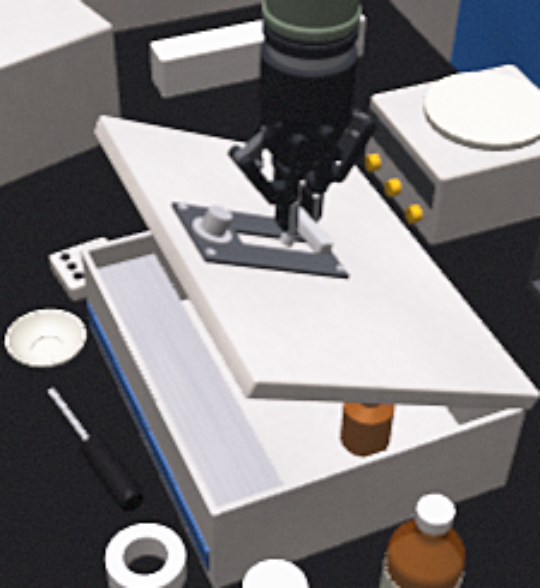

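```bash
cat > ang.py <<'E'
from h import *
import sys
def fit(pts):
    p=[.62658,.09058,.02134]; c,s=np.cos(p[2]),np.sin(p[2])
    for y,uv in zip((.183,-.183),pts):
        def f(t):
            t=t[0]; X,Z=-.303,.02
            x=.15+X*np.cos(t)+Z*np.sin(t); z=.11-X*np.sin(t)+Z*np.cos(t)
            return (proj("side",[(p[0]+c*x-s*y,p[1]+s*x+c*y,z)])-uv).ravel()
        r=least_squares(f,[.4]); print("lid rad",r.x,"resid",r.fun.round(1))
E
python3 - <<'E'
from ang import *
fit([(191.7,89.2),(255,199.2)])
E
```

```text
lid rad [0.43683461] resid [-1.2 -0.5]
lid rad [0.44002979] resid [1.1 0.7]
```

Lid at about 0.44 rad by both front corners (within 1.5 px). Releasing with a modest opening.

Request:
{"method": "carry_out", "body": {"motion": [[0,0,0,0],[0,0,0,0],[-0.002,0,0,0]], "fingers": -0.35}}

```text
t: 12.55
tool_pos: [0.639, 0.09, 0.2332]
ee_rot: [-0.093, 1.559, 0.09]
contact_force: [-4.3, -0.3, -1.9]
finger_gap: 0.324
```

Run:
```python
from h import *
import cv2
show();print(get_obs()["torque"])
im=grab_frame("side")[:,:,::-1]; cv2.imwrite("pics/side11.png",cv2.resize(im[40:285,150:375],None,fx=2.4,fy=2.4))
```

```text
t 12.55 tcp [0.639  0.09   0.2332] F [-4.31 -0.35 -1.87] gap 0.324 q [ 0.007  0.346  1.361 -0.002  1.424 -0.11 ]
toolz ang 6.69 toolx [ 0.0098 -0.0017 -1.    ]
[-0.02382935  0.60016463 -0.00254469]
```

View pics/side11.png

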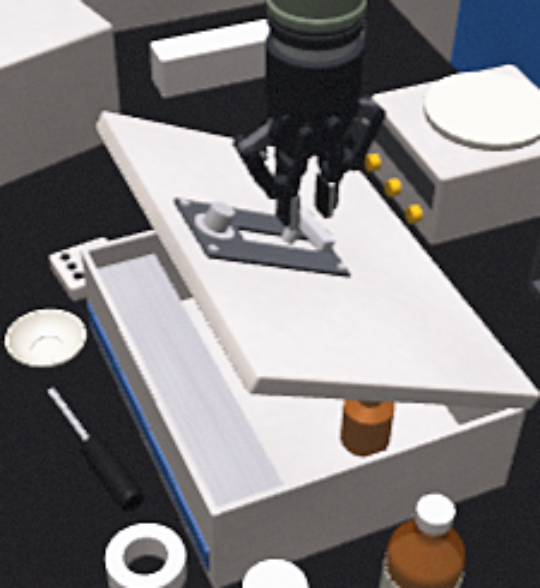

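Fingers are open (gap 0.32), but the front finger still touches the bar. I'll shift 4 mm toward the front, then go straight up.

Request:
{"method": "carry_out", "body": {"motion": [[-0.002,0,-0.004,0],[-0.01,0,-0.005,0],[-0.03,0,-0.005,0],[-0.06,0,-0.005,0],[-0.09,0,-0.005,0]]}}

```text
t: 13.22
tool_pos: [0.6319, 0.0903, 0.3211]
ee_rot: [-0.092, 1.566, 0.092]
contact_force: [0.6, -0.2, 0.1]
finger_gap: 0.32
```

Request:
{"method": "carry_out", "body": {"motion": [[-0.02,0,0,0],[-0.05,0,0,0],[-0.05,0,0,0],[-0.05,0,0,0],[-0.05,0,0,0]]}}

```text
t: 13.85
tool_pos: [0.6305, 0.0904, 0.3665]
ee_rot: [-0.092, 1.572, 0.092]
contact_force: [-0.5, 0.0, -0.8]
finger_gap: 0.324
```

Run:
```python
from h import *
import cv2
show()
im=grab_frame("side")[:,:,::-1]; cv2.imwrite("pics/side12.png",cv2.resize(im[40:285,150:375],None,fx=2.4,fy=2.4))
im=grab_frame("top")[:,:,::-1]; cv2.imwrite("pics/top12.png",im)
im=grab_frame("wrist")[:,:,::-1]; cv2.imwrite("pics/wrist12.png",im)
show()
```

```text
t 13.85 tcp [0.6305 0.0904 0.3665] F [-0.47  0.05 -0.76] gap 0.324 q [ 0.007  0.278  1.181 -0.     1.686 -0.111]
toolz ang 6.73 toolx [-0.003 -0.    -1.   ]
t 14.0 tcp [0.6307 0.0904 0.3669] F [ 0.04 -0.05  0.12] gap 0.322 q [ 0.007  0.278  1.18  -0.     1.686 -0.111]
toolz ang 6.73 toolx [-0.0023 -0.     -1.    ]
```

View pics/side12.png

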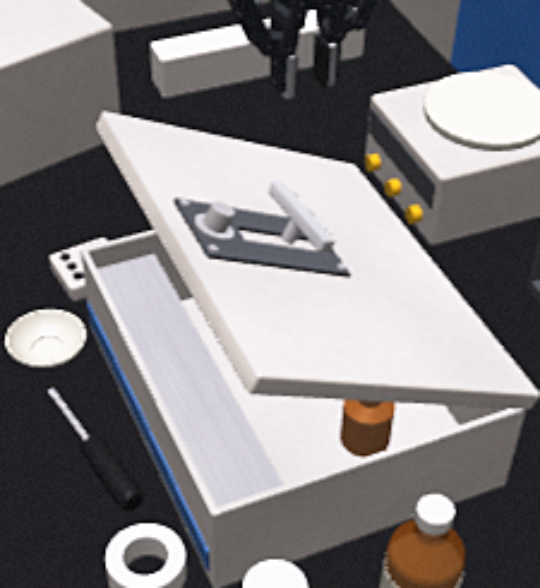

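View pics/top12.png

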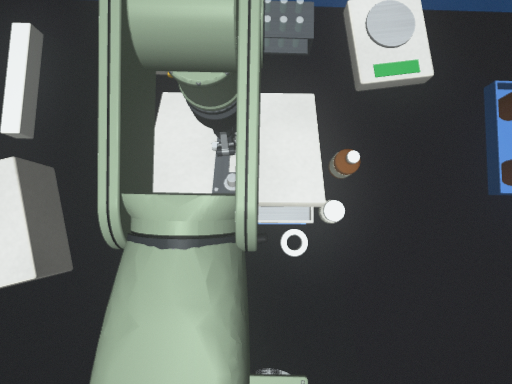

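View pics/wrist12.png

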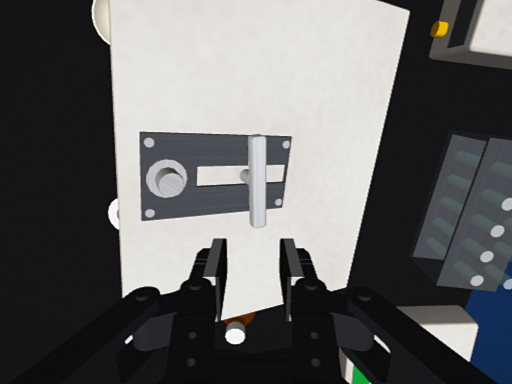

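The side and wrist views show the lid open, the handle out and crosswise, the gripper clear, and the surrounding objects in place. Final angle check, then handing in.

Run:
```python
from ang import *
fit([(100/2.4+150,113/2.4+40),(254/2.4+150,381/2.4+40)])
o=get_obs(); print(o["t"],abs(o["joint_vel"]).max())
print(close_job())
```

```text
lid rad [0.45187529] resid [-0.3 -0.2]
lid rad [0.44545951] resid [0.7 0.4]
14.0 0.008410868355861165
the job is handed in; nothing more can be done
None
```

The chest is open and the job is handed in at t = 14.0 s, well inside the 54 s limit. `close_job` gave no verdict, so the results below come from my own checks.

- **Button:** I found it by touch, about 0.156 m above the bench. I pressed it in steps of 1 mm or less; the vertical force read at most about 9 N (10–11 N with the sideways part), and the handle popped out.
- **Handle:** I gripped the bar and turned it clockwise to its hard stop. The wrist moment jumped from 0.14 to 0.83 N·m there.
- **Lid:** I lifted it by the handle, let go and backed off. The side camera put it at about 0.44 rad before release and 0.45 rad (26°) after. It was not seen to drop back.
- **Last checks:** The handle looked out and crosswise, the gripper was well clear, and the contact force was about zero. The side camera showed the objects in its view where they had been. I did not measure their positions, and the arm hid part of the top view.
- **Side loads:** While lifting, the grip pushed sideways on the handle with up to about 14 N and a 4 N·m moment, because the gripper could not tilt with the lid. The front finger still touched the bar at about 4 N after opening, until I moved it clear.

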